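# Load the oil strainer cartridge

### The job

Make the bottling pump's strainer ready: lay the rectangular screen flat and fully down in the carrier's tray, then take the carrier by its handle and slide it, screen and all, into the strainer dock until its front plate is flush against the dock's mouth. Let go, and leave the round screen, bottle, jar and wrench alone.

Things in the scene. Friction and masses are not known exactly. Their poses are not given: they have to be found in the camera images.
- screen: Rectangular steel screen in a black rim, loose, the one to use. Frame 84 (x) by 60 (y) mm, top at z = 10 mm; its lower 5 mm is a foot of 80 by 56 mm, as a lead-in. A fin to hold it by, 30 mm long (x), 10 mm thick (y), rises from the centre, z = 10 to 38 mm. Origin: centre of the underside, z up; the same after a half turn. 0.1 to 0.2 kg.
- carrier: White plastic carrier, loose, 0.3 to 0.5 kg: a tray with a front plate and a handle. Tray 100 (x) by 76 (y) by 18 mm high, open on top. Front plate 116 mm wide (y), 44 mm high, from x = -58 to -50 mm; handle beyond it. Origin: on the underside, below the tray's centre; +x is the nose that enters the dock first, z up.
- tray_floor (a point): Centre of the tray's inner floor, 4 mm above the carrier's origin, same axes. Inside 88 (x) by 64 (y) mm, 14 mm deep, walls 6 mm. The screen goes here, long side along x, with 2 mm play all round; fully down its underside is on this floor and its frame top 4 mm below the rim.
- handle (a point): Middle of the carrier's handle, 84 mm behind (-x of) the carrier's origin and 28 mm above it, same axes. The handle is a black upright fin 12 mm thick (y), from the bench up to 44 mm, from 104 to 58 mm behind the carrier's origin, where the front plate begins.
- dock: Strainer dock fixed to the bench: two aluminium side channels, a grey end block 60 mm high from x = 104 mm, a pump behind. Origin: centre of the mouth at bench height; +x points inwards, z up. No floor: the carrier slides on the bench. 80 mm wide between the walls, flared to 92 at the mouth over the first 20 mm. Overall 116 mm wide.
- dock_home (a point): Where the carrier's origin lies when home (front plate flush on the mouth): 50 mm inside the dock's mouth at bench height, same axes as the dock; 2 mm side play. Lips overhang the channel from both sides at 22 to 28 mm height, leaving a 48 mm gap for the screen's fin; a screen not fully down catches on them.
- round_screen: Spare round steel screen in a black rim, 76 mm across, 10 mm thick, with the same fin (38 mm high overall). Not used; leave it. Origin: centre of the underside.
- bottle: Green glass oil bottle, 56 mm across, 165 mm tall. Leave it. Origin: centre of the underside.
- jar: Glass jar with a steel lid, 70 mm across, 85 mm tall. Leave it. Origin: centre of the underside.
- wrench: Steel wrench, 170 mm long along x, lying on the bench. Leave it. Origin: underside, near the middle.
Not all that is in view belongs to the job. Several things look just like the carrier: the one meant starts farthest to the robot's left.

How it is judged:
By the outcome, as a careful person would: the job done as asked, in the order asked, and still so for the second after the job is handed in, with the robot touching nothing.
It also fails if it takes over 54 s, if anything falls off the work surface, if the arm or the gripper's body presses on something with over 40 N, if the wrist force passes 120 N, or if a joint passes its speed limit or range.

### The arm

A 6-joint arm with a two-finger parallel gripper is mounted at the origin on the work surface. World frame = base frame: x ahead of the robot, y to its left, z up, the work surface at z = 0. Lengths are in m, angles in rad, forces in N, time in s.
With the tool pointing down it reaches from about 0.35 to 0.975 m from the base axis. Payload 17.4 kg.
Tool frame: the origin (TCP) lies midway between the tips of the shut fingers; the grasp point (between the pads) lies 19 mm behind it; z points along the fingers, y is the direction in which the jaws open and shut (so a half turn about z gives the same grasp; the last joint's range is limited). The gripper opens to 85 mm and grips with 20 to 120 N. Pads are 22 mm wide; open, the fingers measure 114 mm over their backs; the gripper's body (76 mm by 85 mm) begins 54 mm behind the grasp point. The pads swing forward as they close: fully open they stand 13 mm farther back than shut.
Start: joints at [1.31, 0.116, 1.442, -0, 1.584, -0.038], TCP at [0.149, 0.658, 0.231] pointing down, gripper open.
Joint ranges: [-2.83, 2.83], [-0.83, 2.19], [0.07, 2.5], [-1.14, 4.28], [0.01, 3], [-2.97, 2.97]. Speed limits (rad/s): [1.89, 1.89, 2.22, 3.14, 3.14, 3.14].

### API

Orientations are given as a rotation vector (axis times angle).
In Python, from plant import sense, cams, order gives the robot as it stands.
- The arm moves only by the tool carry_out, never from a script. Its argument "steps" is a list of rows, each an object of numbers: "x", "y", "z": the shift along the world's x, y, z normalised to -1 to 1, where 1 is 30 mm; "wx", "wy", "wz": the turn, a rotation vector about the world's x, y, z normalised to -1 to 1, where 1 is 0.15 rad; "fingers": the opening, from 0 (shut) to 1 (fully open). A call has 1 to 20 rows; each row shifts and turns the commanded pose from where the row before left it; what a row does not reach is not made up. A row lasts 1/8 s, in which the tool goes at most 62.5 mm and 10.7 degrees, less where a joint would pass 70% of its speed; a pose out of reach is approached as far as the arm can. A call with a number of a shift or a turn outside -1 to 1 is refused whole. A call with a gripper value outside its range is refused whole. The fingers move at their own pace and stop on an object; "squeeze" is the grip in N (left out, the last holds). Time passes only in rows, so rows that do not move let the fingers close. It gives the time, the measured TCP pose, the force and the opening at its end, in the units of the state.
- sense(): the state, without advancing time (a new reading comes with each control period).
- cams.get_image(name): name is "scene" or "side" or "wrist"; returns the picture (480x640x3 uint8, blue, green, red); there is no depth.
- cams.get_calibration(name): a dict with "fx", "fy", "cx", "cy" (pixels), "T" (4x4, takes a point from camera to world coordinates). Camera axes: x right, y up, looking along -z (the intrinsics and any distortion apply to the point x, -y, -z); pixel columns grow to the right and rows downward; lengths in m; the calibration is good to about 2 mm. A picture is of the moment at which its call begins: read the wrist's pose just before it. get_calibration takes no time and is no camera call; for the wrist camera it gives the pose at the moment of the call.
- order.sign_off(): hands the job in, once; it reports no verdict.
The state is a dict: "t": time; "joints": joint angles; "qd": joint speeds; "effort": joint torques, N m; "position": TCP position; "eef_rot": TCP orientation; "force": force on the tool from outside, world axes, zero at the start; "ft_torque": the same for the moment, N m; "opening": opening from 0.0 (shut) to 1.0 (fully open).
Only numpy, scipy, OpenCV 4.12 (cv2) and the standard library are available. Lean on these libraries where they do the work, as an engineer would, in place of code of your own. Each camera call takes 0.05 s, during which the arm holds its last target.

## Working session

There is one attempt and no reset: what is moved stays moved. The work goes in short steps, Python scripts to look and compute and a tool call to move; the robot and the scene stay as the last step left them, time stands still between calls to the robot, and variables do not carry over. Pictures are saved under pics/ and viewed, and the job is handed in when it is done.

Besides the shell and the picture viewer there is one more tool, called after "Call:" as name(argument=value, ...) on one line, values as JSON. carry_out: Moves the arm, as the interface text tells. Scaled input: -1 to 1 covers 30 mm each way for a shift and 0.15 rad each way for a turn. Its arguments: {"type":"object","properties":{"steps":{"type":"array","items":{"type":"object","properties":{"x":{"type":"number","minimum":-1,"maximum":1},"y":{"type":"number","minimum":-1,"maximum":1},"z":{"type":"number","minimum":-1,"maximum":1},"wx":{"type":"number","minimum":-1,"maximum":1},"wy":{"type":"number","minimum":-1,"maximum":1},"wz":{"type":"number","minimum":-1,"maximum":1},"fingers":{"type":"number"}}}},"squeeze":{"type":"number"}},"required":["steps"]}

```bash
mkdir -p pics; ls
python3 - <<'E'
from plant import sense,cams,order
import cv2
print(sense())
for n in ["scene","side","wrist"]:
    c=cams.get_calibration(n); print(n,c)
    cv2.imwrite(f"pics/{n}0.png",cams.get_image(n))
E
```

```text
pics
{'t': 0.0, 'joints': array([ 1.31021541e+00,  1.16518095e-01,  1.44224051e+00, -8.86129806e-06,
        1.58400603e+00, -3.78061910e-02]), 'qd': array([-0.00039268, -0.00153679, -0.0002031 , -0.00012886,  0.00158538,
       -0.00074454]), 'effort': array([ 2.36875159e-03, -7.31976056e+01, -6.32492709e+01,  5.39899509e-05,
        6.07155904e-03, -3.89428590e-05]), 'position': array([0.14910098, 0.65814152, 0.23055589]), 'eef_rot': array([-3.49192277e-01, -3.12195874e+00,  1.82246193e-03]), 'force': array([ 0.30224295, -0.35137249, -0.55565994]), 'ft_torque': array([ 0.02002273, -0.01768313,  0.0081927 ]), 'opening': 1.0042256478509164}
scene {'fx': 521.8385169623638, 'fy': 521.8385169623638, 'cx': 318.622607114991, 'cy': 241.82210378979565, 'T': array([[-7.12310821e-01, -4.58705216e-01,  5.31227653e-01,
         1.19939361e+00],
       [ 7.01863286e-01, -4.66724052e-01,  5.38104625e-01,
         5.62010026e-01],
       [ 1.10532459e-03,  7.56146933e-01,  6.54400943e-01,
         8.97701515e-01],
       [ 0.00000000e+00,  0.00000000e+00,  0.00000000e+00,
         1.00000000e+00]])}
side {'fx': 479.6159676674718, 'fy': 479.6159676674718, 'cx': 322.07728222944945, 'cy': 237.89323109890816, 'T': array([[-0.99156241,  0.10368316, -0.07780612,  0.4315293 ],
       [-0.1294916 , -0.76449208,  0.6314933 ,  0.44731754],
       [ 0.00599306,  0.63624026,  0.77146771,  0.78006808],
       [ 0.        ,  0.        ,  0.        ,  1.        ]])}
wrist {'fx': 334.6335068798802, 'fy': 334.6335068798802, 'cx': 318.3931095593639, 'cy': 239.38043867026812, 'T': array([[ 0.22069493, -0.92721381, -0.30260254,  0.07176363],
       [ 0.97534236,  0.20948229,  0.06945826,  0.67546966],
       [-0.00101279, -0.31047016,  0.95058259,  0.37470652],
       [ 0.        ,  0.        ,  0.        ,  1.        ]])}
```

View pics/scene0.png

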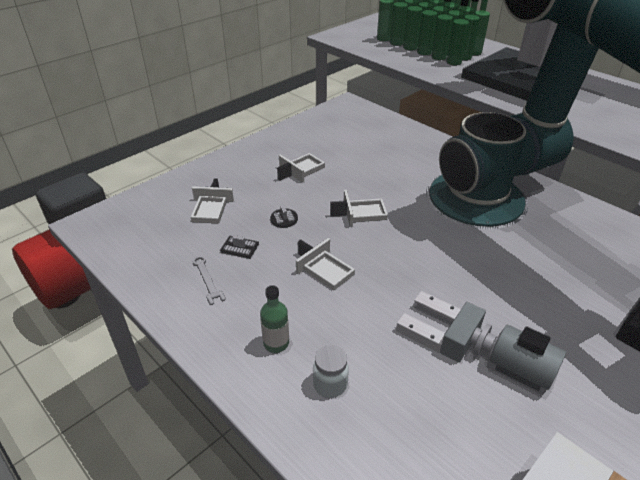

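View pics/side0.png

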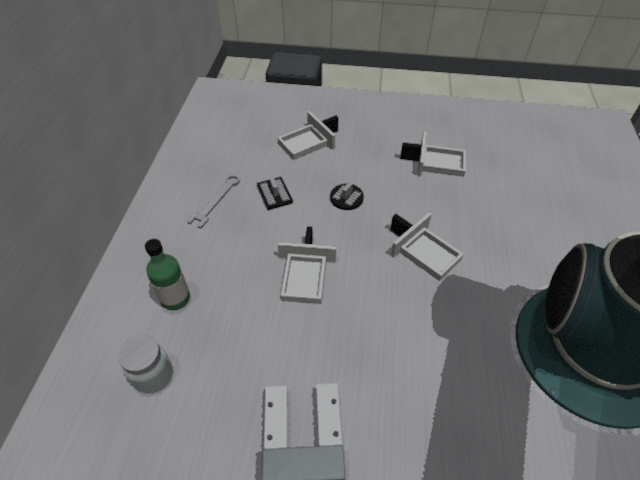

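View pics/wrist0.png

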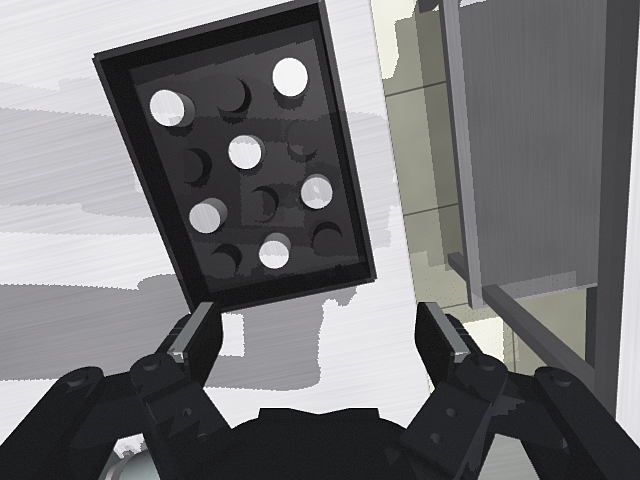

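Side view: carriers at about (305,275), (430,250), (307,140), (440,158); rectangular screen at (275,193), dock mouth near (302,385). I'll project these and zoom in.

```bash
cat > h.py <<'E'
import numpy as np, cv2
from plant import sense,cams,order
def ray(c,u,v):
    d=np.array([(u-c['cx'])/c['fx'],-(v-c['cy'])/c['fy'],-1.0]); T=c['T']
    return T[:3,3],T[:3,:3]@d
def p2w(c,u,v,z=0):
    o,d=ray(c,u,v); return o+d*(z-o[2])/d[2]
def w2p(c,P):
    P=np.atleast_2d(P); T=c['T']; q=(P-T[:3,3])@T[:3,:3]
    return np.c_[c['cx']+c['fx']*q[:,0]/-q[:,2], c['cy']-c['fy']*q[:,1]/-q[:,2]]
def crop(img,x0,y0,x1,y1,k,name):
    cv2.imwrite(name,cv2.resize(img[y0:y1,x0:x1],None,fx=k,fy=k,interpolation=cv2.INTER_CUBIC))
E
python3 - <<'E'
from h import *
c=cams.get_calibration('side'); s=cams.get_calibration('scene')
for n,u,v in [('A',305,278),('B',430,253),('C',305,142),('D',444,160),('screen',275,193),('round',347,197),('mouthL',274,386),('mouthR',327,384),('bottle',175,300),('jar',148,372)]:
    print(n,p2w(c,u,v,0.01).round(3))
for n,u,v in [('A',328,268),('B',368,210),('C',210,208),('D',307,164),('screen',240,247),('mouth',413,310)]:
    print(n,p2w(s,u,v,0.01).round(3))
a=cv2.imread('pics/side0.png'); b=cv2.imread('pics/scene0.png')
crop(a,245,165,345,305,4,'pics/sideA.png'); crop(a,250,375,360,480,5,'pics/sideDock.png')
crop(b,210,225,370,295,5,'pics/sceneA.png'); crop(b,380,280,490,370,6,'pics/sceneDock.png')
E
```

```text
A [ 0.529 -0.078  0.01 ]
B [ 0.287 -0.173  0.01 ]
C [ 0.591 -0.484  0.01 ]
D [ 0.25  -0.464  0.01 ]
screen [ 0.631 -0.299  0.01 ]
round [ 0.469 -0.308  0.01 ]
mouthL [0.547 0.143 0.01 ]
mouthR [0.46  0.128 0.01 ]
bottle [0.763 0.004 0.01 ]
jar [0.762 0.147 0.01 ]
A [ 0.531 -0.082  0.01 ]
B [ 0.285 -0.168  0.01 ]
C [ 0.594 -0.485  0.01 ]
D [ 0.243 -0.46   0.01 ]
screen [ 0.637 -0.295  0.01 ]
mouth [0.492 0.149 0.01 ]
```

View pics/sideA.png

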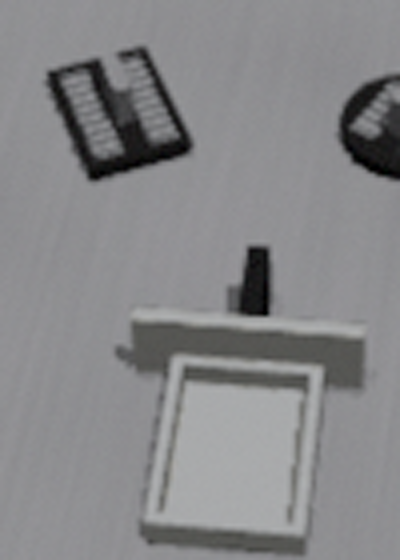

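View pics/sideDock.png

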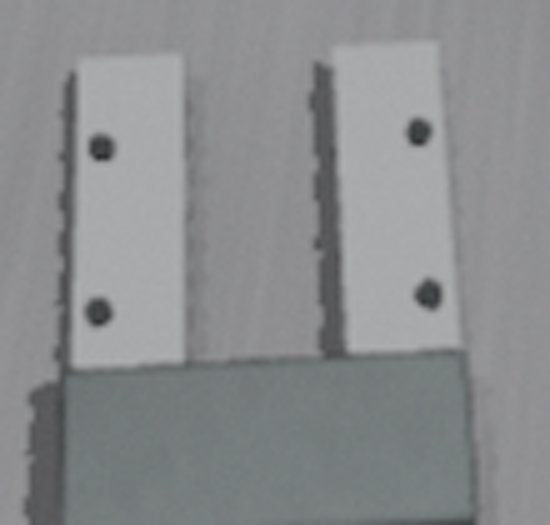

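View pics/sceneA.png

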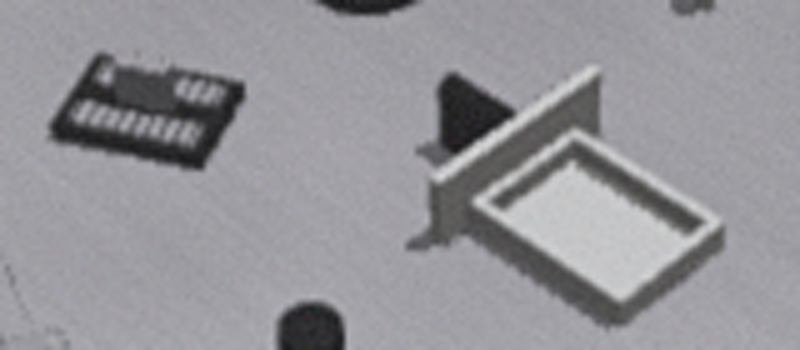

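View pics/sceneDock.png

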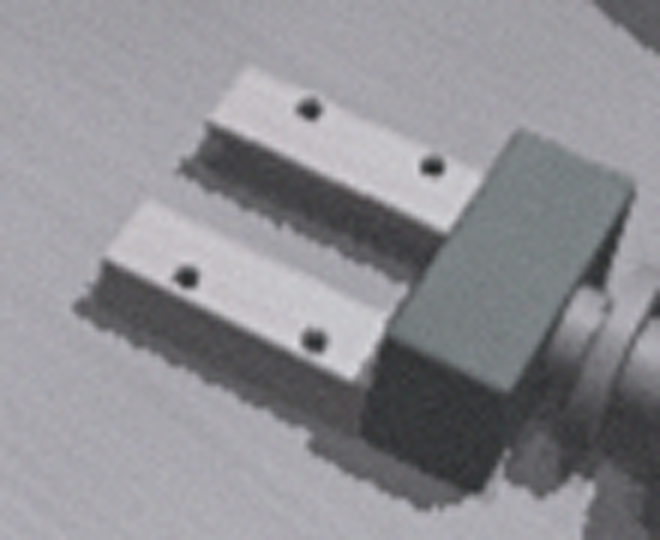

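```bash
cat > fit.py <<'E'
from h import *
from scipy.optimize import least_squares
def fit(obs,init,free_cam=None):
    # obs: list of (calib, uv, local xyz)
    def res(p):
        cs,sn=np.cos(p[2]),np.sin(p[2]); r=[]
        for c,uv,l in obs:
            w=[p[0]+cs*l[0]-sn*l[1],p[1]+sn*l[0]+cs*l[1],l[2]]
            r+=list((w2p(c,w)[0]-uv))
        return np.array(r)
    s=least_squares(res,init,loss='soft_l1'); return s.x,res(s.x).reshape(-1,2)
def cr(pts,x0,y0,k): return [((a+.5)/k-.5+x0,(b+.5)/k-.5+y0) for a,b in pts]
def obs(c,pts,loc): return [(c,np.array(u),np.array(l)/1000.) for u,l in zip(pts,loc)]
def draw(img,c,p,segs):
    cs,sn=np.cos(p[2]),np.sin(p[2])
    for a,b in segs:
        q=[]
        for l in (a,b):
            l=np.array(l)/1000.
            q.append(w2p(c,[p[0]+cs*l[0]-sn*l[1],p[1]+sn*l[0]+cs*l[1],l[2]])[0])
        q=(np.array(q)*256*1+0).astype(int)
        cv2.line(img,tuple(int(v) for v in q[0]),tuple(int(v) for v in q[1]),(0,0,255),1,cv2.LINE_AA,8)
def rect(x0,x1,y0,y1,z):
    p=[(x0,y0,z),(x1,y0,z),(x1,y1,z),(x0,y1,z)]; return [(p[i],p[(i+1)%4]) for i in range(4)]
SCR=rect(-42,42,-30,30,10)+rect(-15,15,-5,5,38)
CAR=rect(-50,50,-38,38,18)+rect(-58,-50,-58,58,44)+rect(-104,-58,-6,6,44)+rect(-44,44,-32,32,18)
DOCK=rect(0,104,24,58,28)+rect(0,104,-58,-24,28)+rect(104,104,-58,58,60)
def drawup(img,c,p,segs,x0,y0,x1,y1,k,name):
    im=cv2.resize(img[y0:y1,x0:x1],None,fx=k,fy=k,interpolation=cv2.INTER_CUBIC)
    c2=dict(c); c2['fx']=c['fx']*k;c2['fy']=c['fy']*k
    c2['cx']=(c['cx']-x0+.5)*k-.5; c2['cy']=(c['cy']-y0+.5)*k-.5
    for pp,ss in zip(p,segs): draw(im,c2,pp,ss)
    cv2.imwrite(name,im)
E
cat > f1.py <<'E'
from fit import *
c=cams.get_calibration('side'); s=cams.get_calibration('scene')
a=cr([(133,320),(364,332),(142,528),(305,540),(172,355),(325,368)],245,165,4)
b=cr([(722,225),(622,302),(577,130),(472,202),(440,185),(602,75)],210,225,5)
la=[(-50,-58,44),(-50,58,44),(50,-38,18),(50,38,18),(-50,-38,18),(-50,38,18)]
lb=[(50,38,18),(50,-38,18),(-50,38,18),(-50,-38,18),(-50,-58,44),(-50,58,44)]
A=obs(c,a,la);B=obs(s,b,lb)
i=[.53,-.08,1.5]
for o in (A,B,A+B):
    car,r=fit(o,i); print('car',car.round(4),np.abs(r).max().round(2))
a=cr([(78,58),(182,55),(333,45),(438,41),(65,370),(467,350)],250,375,5)
b=cr([(248,68),(207,128),(148,203),(103,263),(520,128),(388,335)],380,280,6)
la=[(0,-58,28),(0,-24,28),(0,24,28),(0,58,28),(104,-58,60),(104,58,60)]
lb=[(0,58,28),(0,24,28),(0,-24,28),(0,-58,28),(104,58,60),(104,-58,60)]
A=obs(c,a,la);B=obs(s,b,lb)
for o in (A,B,A+B):
    d,r=fit(o,[.5,.14,1.5]); print('dock',d.round(4),np.abs(r).max().round(2))
a=cr([(50,72),(145,47),(190,145),(90,168)],245,165,4)
b=cr([(98,55),(245,87),(205,150),(52,122)],210,225,5)
la=[(-42,-30,10),(-42,30,10),(42,30,10),(42,-30,10)]
lb=[(-42,-30,10),(-42,30,10),(42,30,10),(42,-30,10)]
A=obs(c,a,la);B=obs(s,b,[lb[i] for i in (0,1,2,3)]);
from itertools import permutations
for sh in range(4):
    B2=obs(s,b,[lb[(i+sh)%4] for i in range(4)]); x,r=fit(A+B2,[.63,-.3,1.3]); print(sh,x.round(4),np.abs(r).max().round(2))
    if sh==0 or np.abs(r).max()<best: best=np.abs(r).max(); scr=x
print(fit(A,[.63,-.3,1.3])[0])
I=cv2.imread('pics/side0.png');J=cv2.imread('pics/scene0.png')
drawup(I,c,[car,scr],[CAR,SCR],245,165,345,305,4,'pics/oA.png')
drawup(I,c,[d],[DOCK],250,375,360,480,5,'pics/oD.png')
drawup(J,s,[car,scr],[CAR,SCR],210,225,370,295,5,'pics/oB.png')
drawup(J,s,[d],[DOCK],380,280,490,370,6,'pics/oE.png')
E
python3 f1.py
python3 -c "
import cv2,numpy as np
i=[cv2.imread('pics/o%s.png'%x) for x in 'ADBE']
cv2.imwrite('pics/ov1.png',cv2.resize(np.hstack([i[0],cv2.resize(i[1],(587,560))]),None,fx=.8,fy=.8))
cv2.imwrite('pics/ov2.png',cv2.resize(np.vstack([i[2],np.pad(i[3],((0,0),(0,140),(0,0)))]),None,fx=.66,fy=.66))"
```

```text
car [ 0.5313 -0.0781  1.6081] 1.67
car [ 0.5338 -0.0757  1.6019] 0.85
car [ 0.5318 -0.0774  1.607 ] 1.94
dock [0.5007 0.1427 1.7566] 0.9
dock [0.5048 0.146  1.7622] 0.62
dock [0.5013 0.1434 1.7578] 2.01
0 [ 0.6338 -0.3042  2.0185] 29.04
1 [ 0.6335 -0.3027  2.0674] 1.22
2 [ 0.6341 -0.3042  2.1556] 31.35
3 [ 0.6338 -0.3042  2.0189] 39.81
[ 0.63395828 -0.30377819  2.05779253]
```

View pics/ov1.png

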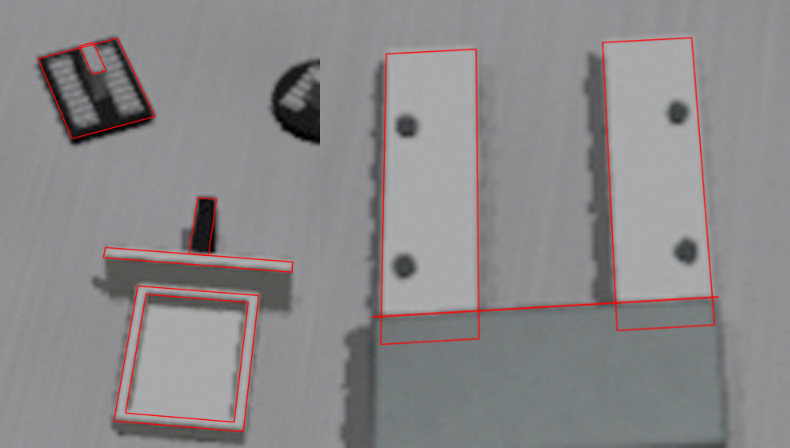

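View pics/ov2.png

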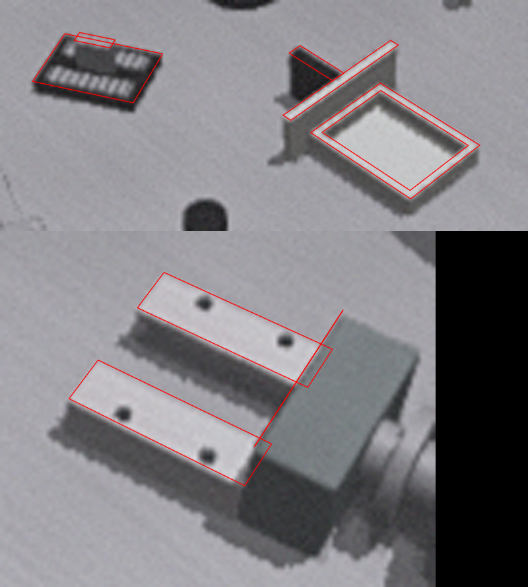

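The side and scene fits agree within 4 mm, and the carrier with the largest y (A, nose already toward the dock) is the one meant. I'll move to hover over the screen.

Call:
carry_out(steps=[{"x": 0.476, "y": -0.941, "z": -0.03, "wz": -0.168, "fingers": 1}, {"x": 0.476, "y": -0.941, "z": -0.03, "wz": -0.168}, {"x": 0.476, "y": -0.941, "z": -0.03, "wz": -0.168}, {"x": 0.476, "y": -0.941, "z": -0.03, "wz": -0.168}, {"x": 0.476, "y": -0.941, "z": -0.03, "wz": -0.168}, {"x": 0.476, "y": -0.941, "z": -0.03, "wz": -0.168}, {"x": 0.476, "y": -0.941, "z": -0.03, "wz": -0.168}, {"x": 0.476, "y": -0.941, "z": -0.03, "wz": -0.168}, {"x": 0.476, "y": -0.941, "z": -0.03, "wz": -0.168}, {"x": 0.476, "y": -0.941, "z": -0.03, "wz": -0.168}, {"x": 0.476, "y": -0.941, "z": -0.03, "wz": -0.168}, {"x": 0.476, "y": -0.941, "z": -0.03, "wz": -0.168}, {"x": 0.476, "y": -0.941, "z": -0.03, "wz": -0.168}, {"x": 0.476, "y": -0.941, "z": -0.03, "wz": -0.168}, {"x": 0.476, "y": -0.941, "z": -0.03, "wz": -0.168}, {"x": 0.476, "y": -0.941, "z": -0.03, "wz": -0.168}, {"x": 0.476, "y": -0.941, "z": -0.03, "wz": -0.168}], squeeze=40)

```text
schema error: expected keys x, y, z, wx, wy, wz, fingers
```

Call:
carry_out(steps=[{"x": 0.476, "y": -0.941, "z": -0.03, "wx": 0, "wy": 0, "wz": -0.168, "fingers": 1}, {"x": 0.476, "y": -0.941, "z": -0.03, "wx": 0, "wy": 0, "wz": -0.168, "fingers": 1}, {"x": 0.476, "y": -0.941, "z": -0.03, "wx": 0, "wy": 0, "wz": -0.168, "fingers": 1}, {"x": 0.476, "y": -0.941, "z": -0.03, "wx": 0, "wy": 0, "wz": -0.168, "fingers": 1}, {"x": 0.476, "y": -0.941, "z": -0.03, "wx": 0, "wy": 0, "wz": -0.168, "fingers": 1}, {"x": 0.476, "y": -0.941, "z": -0.03, "wx": 0, "wy": 0, "wz": -0.168, "fingers": 1}, {"x": 0.476, "y": -0.941, "z": -0.03, "wx": 0, "wy": 0, "wz": -0.168, "fingers": 1}, {"x": 0.476, "y": -0.941, "z": -0.03, "wx": 0, "wy": 0, "wz": -0.168, "fingers": 1}, {"x": 0.476, "y": -0.941, "z": -0.03, "wx": 0, "wy": 0, "wz": -0.168, "fingers": 1}, {"x": 0.476, "y": -0.941, "z": -0.03, "wx": 0, "wy": 0, "wz": -0.168, "fingers": 1}, {"x": 0.476, "y": -0.941, "z": -0.03, "wx": 0, "wy": 0, "wz": -0.168, "fingers": 1}, {"x": 0.476, "y": -0.941, "z": -0.03, "wx": 0, "wy": 0, "wz": -0.168, "fingers": 1}, {"x": 0.476, "y": -0.941, "z": -0.03, "wx": 0, "wy": 0, "wz": -0.168, "fingers": 1}, {"x": 0.476, "y": -0.941, "z": -0.03, "wx": 0, "wy": 0, "wz": -0.168, "fingers": 1}, {"x": 0.476, "y": -0.941, "z": -0.03, "wx": 0, "wy": 0, "wz": -0.168, "fingers": 1}, {"x": 0.476, "y": -0.941, "z": -0.03, "wx": 0, "wy": 0, "wz": -0.168, "fingers": 1}, {"x": 0.476, "y": -0.941, "z": -0.03, "wx": 0, "wy": 0, "wz": -0.168, "fingers": 1}], squeeze=40)

```text
t: 2.28
position: [0.3922, 0.1774, 0.2159]
eef_rot: [-1.006, -2.976, 0.0]
force: [0.1, 0.1, -0.5]
opening: 1.0
```

Call:
carry_out(steps=[{"x": 0.476, "y": -0.941, "z": -0.05, "wx": 0, "wy": 0, "wz": -0.168, "fingers": 1}, {"x": 0.476, "y": -0.941, "z": -0.05, "wx": 0, "wy": 0, "wz": -0.168, "fingers": 1}, {"x": 0.476, "y": -0.941, "z": -0.05, "wx": 0, "wy": 0, "wz": -0.168, "fingers": 1}, {"x": 0.476, "y": -0.941, "z": -0.05, "wx": 0, "wy": 0, "wz": -0.168, "fingers": 1}, {"x": 0.476, "y": -0.941, "z": -0.05, "wx": 0, "wy": 0, "wz": -0.168, "fingers": 1}, {"x": 0.476, "y": -0.941, "z": -0.05, "wx": 0, "wy": 0, "wz": -0.168, "fingers": 1}, {"x": 0.476, "y": -0.941, "z": -0.05, "wx": 0, "wy": 0, "wz": -0.168, "fingers": 1}, {"x": 0.476, "y": -0.941, "z": -0.05, "wx": 0, "wy": 0, "wz": -0.168, "fingers": 1}, {"x": 0.476, "y": -0.941, "z": -0.05, "wx": 0, "wy": 0, "wz": -0.168, "fingers": 1}, {"x": 0.476, "y": -0.941, "z": -0.05, "wx": 0, "wy": 0, "wz": -0.168, "fingers": 1}, {"x": 0.476, "y": -0.941, "z": -0.05, "wx": 0, "wy": 0, "wz": -0.168, "fingers": 1}, {"x": 0.476, "y": -0.941, "z": -0.05, "wx": 0, "wy": 0, "wz": -0.168, "fingers": 1}, {"x": 0.476, "y": -0.941, "z": -0.05, "wx": 0, "wy": 0, "wz": -0.168, "fingers": 1}, {"x": 0.476, "y": -0.941, "z": -0.05, "wx": 0, "wy": 0, "wz": -0.168, "fingers": 1}, {"x": 0.476, "y": -0.941, "z": -0.05, "wx": 0, "wy": 0, "wz": -0.168, "fingers": 1}, {"x": 0.476, "y": -0.941, "z": -0.05, "wx": 0, "wy": 0, "wz": -0.168, "fingers": 1}, {"x": 0.476, "y": -0.941, "z": -0.05, "wx": 0, "wy": 0, "wz": -0.168, "fingers": 1}, {"x": 0, "y": 0, "z": 0, "wx": 0, "wy": 0, "wz": 0, "fingers": 1}])

```text
t: 4.53
position: [0.6348, -0.303, 0.1893]
eef_rot: [-1.616, -2.692, 0.0]
force: [-0.3, 0.3, -0.2]
opening: 0.999
```

Run:
```python
from h import *
import pickle
st=sense(); c=cams.get_calibration('wrist'); cv2.imwrite('pics/w1.png',cams.get_image('wrist')); pickle.dump((st,c),open('w1.pkl','wb'))
print(st['position'],st['eef_rot'],st['t'])
```

```text
[ 0.634805   -0.30295649  0.18928339] [-1.61612366e+00 -2.69232352e+00  4.26391651e-04] 4.525
```

View pics/w1.png

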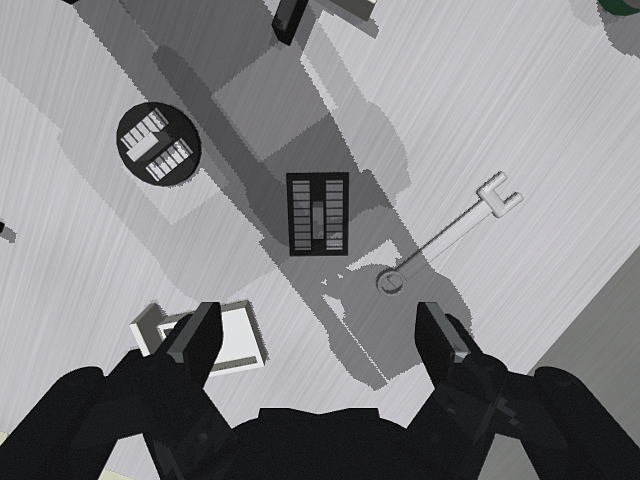

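Wrist view shows the screen frame with corners near (287,173), (349,173), (348,255), (289,255), about square to the jaws.

Run:
```python
from fit import *
import pickle
st,c=pickle.load(open('w1.pkl','rb'))
I=cv2.imread('pics/w1.png'); crop(I,270,160,370,270,6,'pics/w1c.png')
u=[(287.5,173),(349,173),(348,255),(289,255)]
loc=[(42,30,10),(42,-30,10),(-42,-30,10),(-42,30,10)]
p,r=fit(obs(c,u,loc),[.635,-.302,2.06]); print(p,r.round(2).tolist())
print([p2w(c,*x,.01).round(4).tolist() for x in u])
drawup(I,c,[p],[SCR],270,160,370,270,6,'pics/w1o.png')
```

```text
[ 0.63548147 -0.30417823  2.06232712] [[-0.62, -0.13], [0.74, -0.24], [-0.48, 0.17], [0.39, 0.28]]
[[0.5898, -0.2811, 0.01], [0.6416, -0.2535, 0.01], [0.6821, -0.3266, 0.01], [0.6284, -0.3553, 0.01]]
```

View pics/w1o.png

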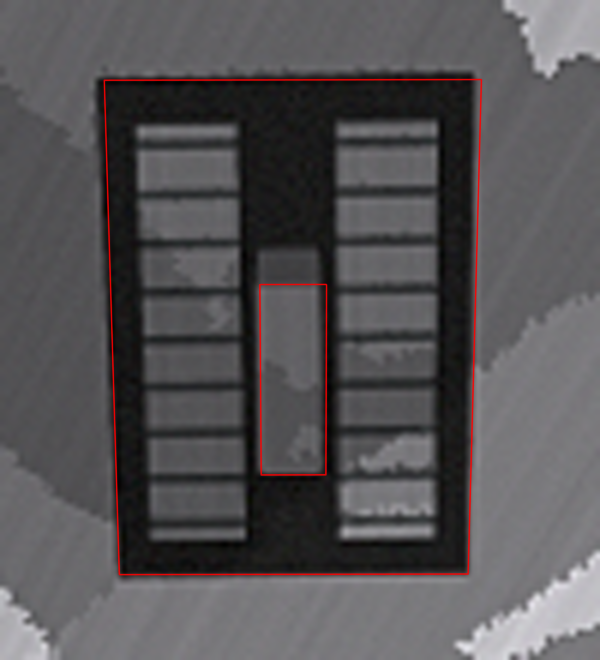

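Call:
carry_out(steps=[{"x": 0.02, "y": -0.04, "z": -0.95, "wx": 0, "wy": 0, "wz": 0, "fingers": 0.5}, {"x": 0, "y": 0, "z": -0.95, "wx": 0, "wy": 0, "wz": 0, "fingers": 0.5}, {"x": 0, "y": 0, "z": -0.95, "wx": 0, "wy": 0, "wz": 0, "fingers": 0.5}, {"x": 0, "y": 0, "z": -0.95, "wx": 0, "wy": 0, "wz": 0, "fingers": 0.5}, {"x": 0, "y": 0, "z": -0.95, "wx": 0, "wy": 0, "wz": 0, "fingers": 0.5}, {"x": 0, "y": 0, "z": -0.7, "wx": 0, "wy": 0, "wz": 0, "fingers": 0.5}, {"x": 0, "y": 0, "z": -0.4, "wx": 0, "wy": 0, "wz": 0, "fingers": 0.5}, {"x": 0, "y": 0, "z": 0, "wx": 0, "wy": 0, "wz": 0, "fingers": 0.5}])

```text
t: 5.58
position: [0.6351, -0.3024, 0.0146]
eef_rot: [-1.614, -2.694, 0.0]
force: [-0.3, 0.2, 1.0]
opening: 0.502
```

Run:
```python
from h import *
st=sense();print(st['position'],st['force'],st['opening']); cv2.imwrite('pics/w2.png',cams.get_image('wrist'))
```

```text
[ 0.63509402 -0.30244804  0.01461902] [-0.25963285  0.2432117   0.96597707] 0.5017673013999391
```

View pics/w2.png

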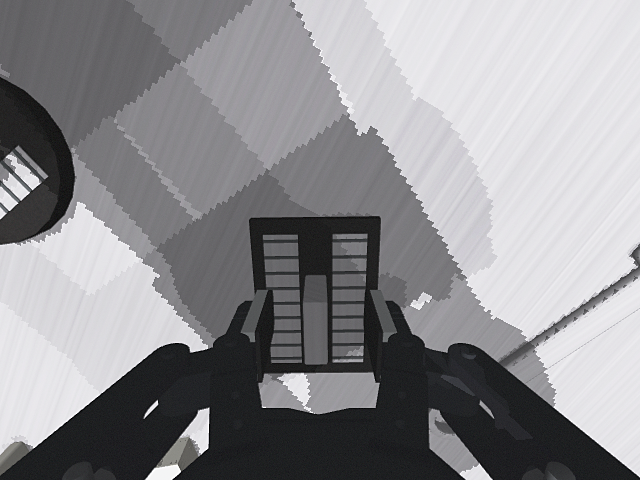

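The fingers straddle the fin (columns 303-328) with the pads near its middle. Closing and lifting.

Call:
carry_out(steps=[{"x": 0, "y": 0, "z": 0, "wx": 0, "wy": 0, "wz": 0, "fingers": 0}, {"x": 0, "y": 0, "z": 0, "wx": 0, "wy": 0, "wz": 0, "fingers": 0}, {"x": 0, "y": 0, "z": 0, "wx": 0, "wy": 0, "wz": 0, "fingers": 0}, {"x": 0, "y": 0, "z": 0, "wx": 0, "wy": 0, "wz": 0, "fingers": 0}, {"x": 0, "y": 0, "z": 0, "wx": 0, "wy": 0, "wz": 0, "fingers": 0}, {"x": 0, "y": 0, "z": 0, "wx": 0, "wy": 0, "wz": 0, "fingers": 0}], squeeze=60)

```text
t: 6.38
position: [0.6358, -0.303, 0.0161]
eef_rot: [1.614, 2.694, 0.0]
force: [0.1, -0.4, 5.5]
opening: 0.101
```

Call:
carry_out(steps=[{"x": 0, "y": 0, "z": 0.8, "wx": 0, "wy": 0, "wz": 0, "fingers": 0}, {"x": 0, "y": 0, "z": 1, "wx": 0, "wy": 0, "wz": 0, "fingers": 0}, {"x": -0.67, "y": 0.84, "z": 0.86, "wx": 0, "wy": 0, "wz": -0.608, "fingers": 0}, {"x": -0.67, "y": 0.84, "z": 0.86, "wx": 0, "wy": 0, "wz": -0.608, "fingers": 0}, {"x": -0.67, "y": 0.84, "z": 0.86, "wx": 0, "wy": 0, "wz": -0.608, "fingers": 0}, {"x": -0.67, "y": 0.84, "z": 0.86, "wx": 0, "wy": 0, "wz": -0.608, "fingers": 0}, {"x": -0.67, "y": 0.84, "z": 0.86, "wx": 0, "wy": 0, "wz": -0.608, "fingers": 0}, {"x": 0, "y": 0, "z": 0, "wx": 0, "wy": 0, "wz": 0, "fingers": 0}])

```text
t: 7.38
position: [0.5347, -0.1758, 0.2023]
eef_rot: [2.178, 2.257, 0.004]
force: [-0.1, -0.2, -1.2]
opening: 0.103
```

Run:
```python
from h import *
import pickle
st=sense(); c=cams.get_calibration('wrist'); cv2.imwrite('pics/w3.png',cams.get_image('wrist')); pickle.dump((st,c),open('w3.pkl','wb'))
print(st['position'],st['eef_rot'],st['t'],st['opening'],st['force'])
```

```text
[ 0.53469691 -0.17578552  0.20228862] [2.17840963 2.25688797 0.00355266] 7.375 0.10263718528106706 [-0.13937598 -0.22694396 -1.20309444]
```

View pics/w3.png

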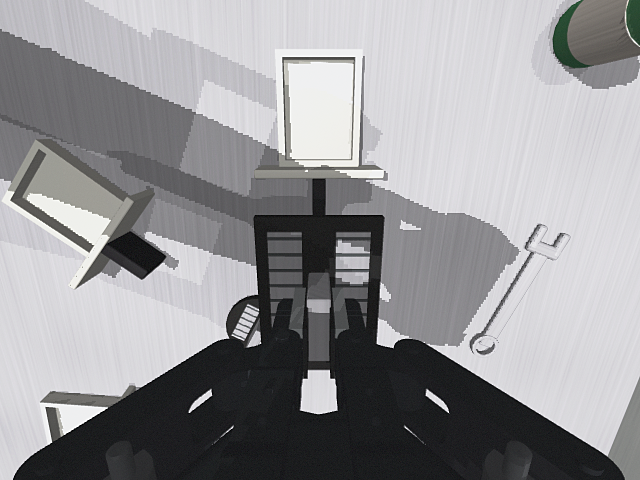

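Run:
```python
import cv2,numpy as np
from h import crop
I=cv2.imread('pics/w3.png'); crop(I,245,40,395,190,4,'pics/w3a.png'); crop(I,240,205,400,385,4,'pics/w3b.png')
```

```text
(no output)
```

View pics/w3a.png

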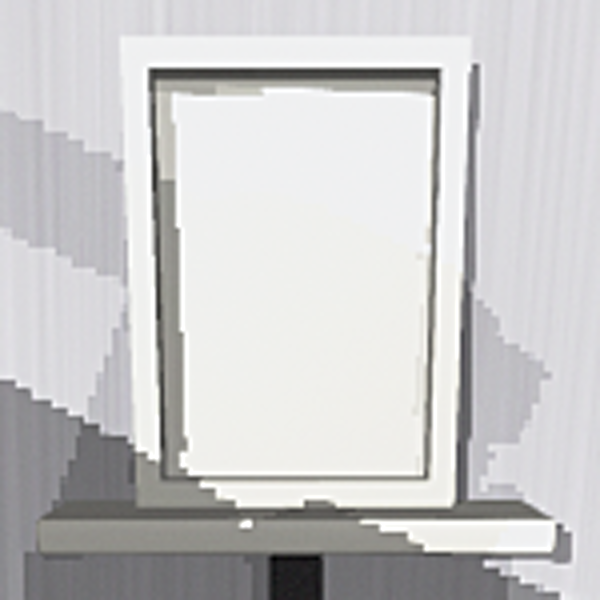

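View pics/w3b.png

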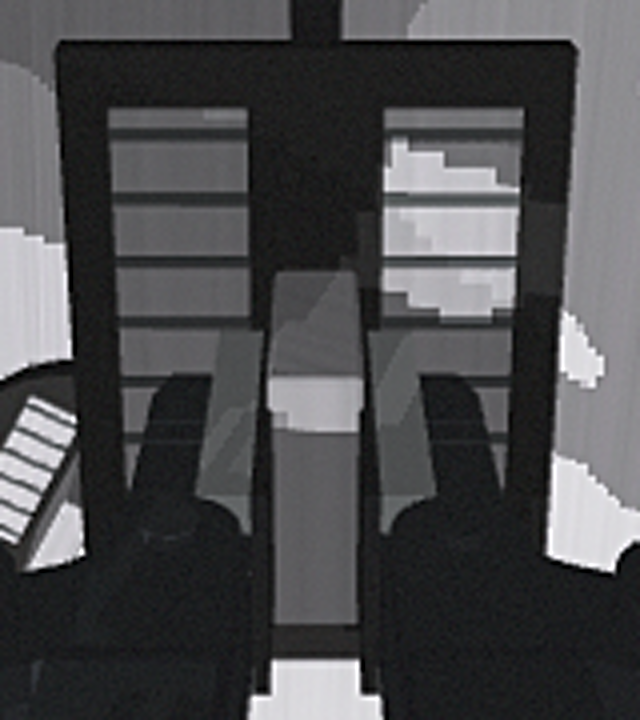

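```bash
cat > f3.py <<'E'
from fit import *
import pickle
st,c=pickle.load(open('w3.pkl','rb'))
u=cr([(120,37),(472,37),(150,68),(440,68),(37,520),(557,520),(37,553),(557,555)],245,40,4)
loc=[(50,38,18),(50,-38,18),(44,32,18),(44,-32,18),(-50,58,44),(-50,-58,44),(-58,58,44),(-58,-58,44)]
car,r=fit(obs(c,u,loc),[.5325,-.077,1.606]); print('car',car.round(4),r.round(2).tolist())
u=cr([(58,42),(575,42),(268,375),(362,375),(272,625),(358,625)],240,205,4)
loc=np.array([(42,30,10),(42,-30,10),(15,5,38),(15,-5,38),(-15,5,38),(-15,-5,38)],float)
best=None
for z in np.arange(170,200,1.):
    p,r=fit(obs(c,u,loc+[0,0,z]),[.535,-.176,1.606]); e=(r**2).sum()
    if best is None or e<best[0]: best=(e,z,p,r)
print(best[0],best[1],best[2].round(4),best[3].round(2).tolist())
for z in (184,186,188): p,r=fit(obs(c,u,loc+[0,0,z]),[.535,-.176,1.606]); print(z,p.round(4),(r**2).sum())
I=cv2.imread('pics/w3.png')
z=best[1]; S=[(tuple(np.add(a,(0,0,z))),tuple(np.add(b,(0,0,z)))) for a,b in SCR]
drawup(I,c,[car,best[2]],[CAR,S],220,40,420,390,2,'pics/w3o.png')
print(st['position'],2*np.arctan2(st['eef_rot'][1],st['eef_rot'][0]))
E
python3 f3.py
```

```text
car [ 0.5328 -0.0798  1.6068] [[0.29, 0.13], [-0.36, 0.24], [-0.06, 0.12], [0.52, 0.2], [-0.33, -0.43], [0.13, -0.57], [0.21, 0.4], [-0.41, -0.26]]
7.0166646426625885 188.0 [ 0.5347 -0.1758  1.6028] [[-1.71, 0.36], [0.78, 0.62], [-0.49, -0.27], [0.95, -0.27], [-0.95, -0.09], [0.86, -0.12]]
184 [ 0.5347 -0.1779  1.6002] 26.837848190245843
186 [ 0.5347 -0.1769  1.5995] 10.61408919518861
188 [ 0.5347 -0.1758  1.6028] 7.0166646426625885
[ 0.53469691 -0.17578552  0.20228862] 1.6061807169424436
```

View pics/w3o.png

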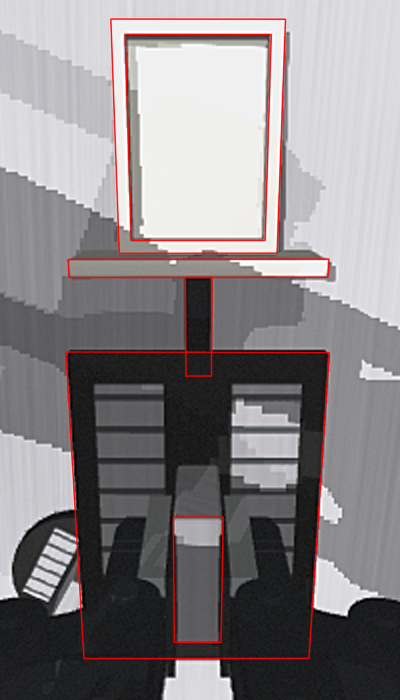

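The overlays match: screen centred on the TCP with underside about 16 mm below it, carrier at (0.533, -0.080) and yaw 1.607. Moving above the tray and down to just over the rim.

Call:
carry_out(steps=[{"x": -0.015, "y": 0.804, "z": -0.6, "wx": 0, "wy": 0, "wz": 0, "fingers": 0}, {"x": -0.015, "y": 0.804, "z": -0.9, "wx": 0, "wy": 0, "wz": 0, "fingers": 0}, {"x": -0.015, "y": 0.804, "z": -0.9, "wx": 0, "wy": 0, "wz": 0, "fingers": 0}, {"x": -0.015, "y": 0.804, "z": -0.9, "wx": 0, "wy": 0, "wz": 0, "fingers": 0}, {"x": 0, "y": 0, "z": -0.9, "wx": 0, "wy": 0, "wz": 0, "fingers": 0}, {"x": 0, "y": 0, "z": -0.9, "wx": 0, "wy": 0, "wz": 0, "fingers": 0}, {"x": 0, "y": 0, "z": -0.3, "wx": 0, "wy": 0, "wz": 0, "fingers": 0}, {"x": 0, "y": 0, "z": 0, "wx": 0, "wy": 0, "wz": 0, "fingers": 0}])

```text
t: 8.43
position: [0.533, -0.0805, 0.0358]
eef_rot: [-2.181, -2.26, 0.001]
force: [0.4, -0.0, -1.4]
opening: 0.103
```

Run:
```python
from h import *
import pickle
st=sense(); c=cams.get_calibration('wrist'); I=cams.get_image('wrist'); pickle.dump((st,c),open('w4.pkl','wb'))
cv2.imwrite('pics/w4.png',I)
J=cams.get_image('side'); cv2.imwrite('pics/s4.png',J); crop(J,255,200,355,320,5,'pics/s4c.png')
print(st['position'],2*np.arctan2(st['eef_rot'][1],st['eef_rot'][0]),st['t'],st['opening'],st['force'])
```

```text
[ 0.53295188 -0.08052762  0.03578791] -4.6771050401545 8.425 0.10314639948806512 [ 0.43334263 -0.00692408 -1.36233816]
```

View pics/w4.png

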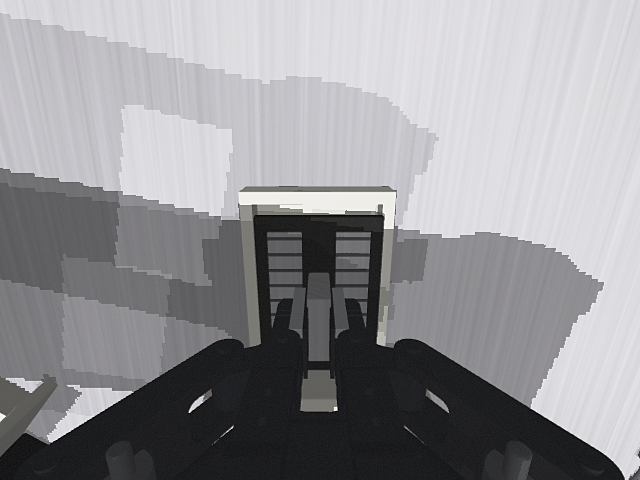

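View pics/s4c.png

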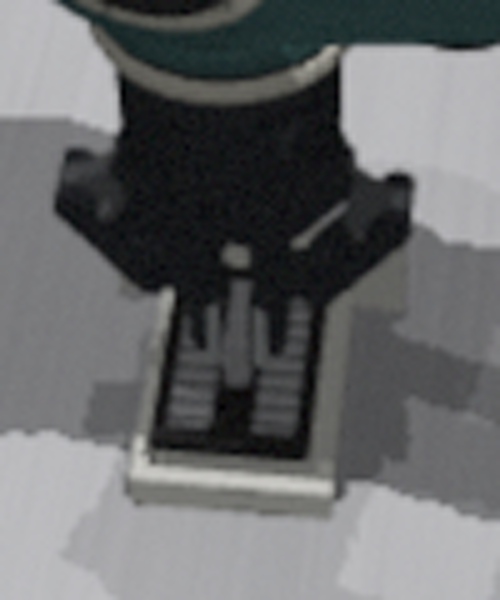

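Run:
```python
from fit import *
import pickle
st,c=pickle.load(open('w4.pkl','rb')); I=cv2.imread('pics/w4.png')
S=[(tuple(np.add(a,(0,0,19.8))),tuple(np.add(b,(0,0,19.8)))) for a,b in SCR]
car=[.5328,-.0798,1.6068]; scr=[.5330,-.0810,1.605]
drawup(I,c,[car,scr],[CAR[:4]+CAR[12:],S],225,170,415,370,4,'pics/w4o.png')
```

View pics/w4o.png

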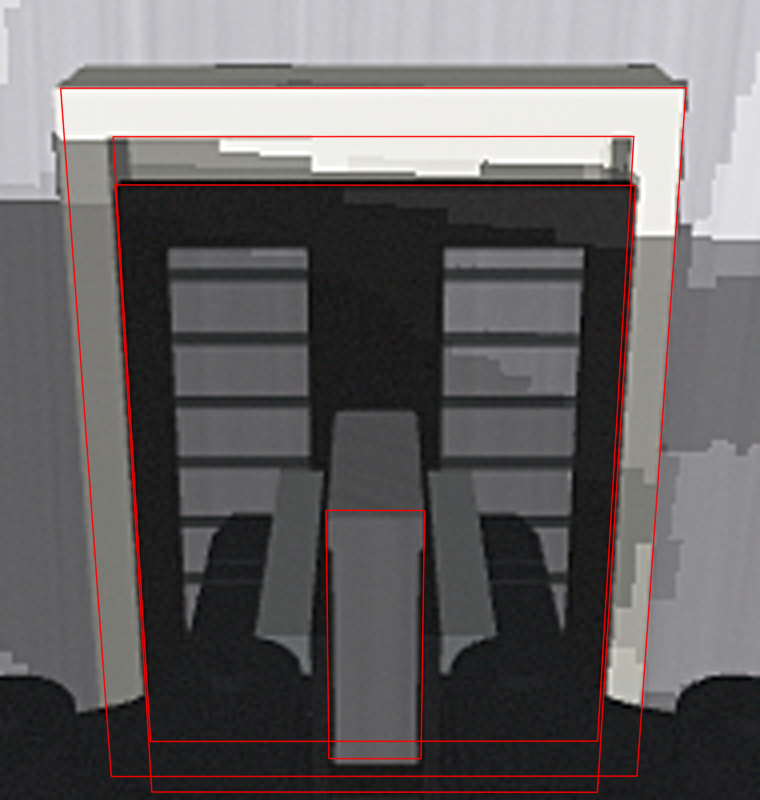

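Call:
carry_out(steps=[{"x": -0.01, "y": 0.035, "z": -0.1, "wx": 0, "wy": 0, "wz": 0, "fingers": 0}, {"x": 0, "y": 0, "z": -0.2, "wx": 0, "wy": 0, "wz": 0, "fingers": 0}, {"x": 0, "y": 0, "z": -0.2, "wx": 0, "wy": 0, "wz": 0, "fingers": 0}, {"x": 0, "y": 0, "z": 0, "wx": 0, "wy": 0, "wz": 0, "fingers": 0}])

```text
t: 9.02
position: [0.5325, -0.0791, 0.0205]
eef_rot: [-2.182, -2.26, 0.0]
force: [-0.0, 0.1, -1.3]
opening: 0.101
```

Call:
carry_out(steps=[{"x": 0, "y": 0, "z": -0.03, "wx": 0, "wy": 0, "wz": 0, "fingers": 0}, {"x": 0, "y": 0, "z": 0, "wx": 0, "wy": 0, "wz": 0, "fingers": 0}])

```text
t: 9.28
position: [0.5327, -0.0792, 0.0201]
eef_rot: [-2.182, -2.26, 0.0]
force: [-0.1, 0.7, -0.9]
opening: 0.103
```

Near the floor; opening partway to release (staying inside the tray walls) and lifting.

Call:
carry_out(steps=[{"x": 0, "y": 0, "z": 0, "wx": 0, "wy": 0, "wz": 0, "fingers": 0.28}, {"x": 0, "y": 0, "z": 0, "wx": 0, "wy": 0, "wz": 0, "fingers": 0.28}, {"x": 0, "y": 0, "z": 0, "wx": 0, "wy": 0, "wz": 0, "fingers": 0.28}, {"x": 0, "y": 0, "z": 0.4, "wx": 0, "wy": 0, "wz": 0, "fingers": 0.28}, {"x": 0, "y": 0, "z": 0.9, "wx": 0, "wy": 0, "wz": 0, "fingers": 0.28}, {"x": 0, "y": 0, "z": 1, "wx": 0, "wy": 0, "wz": 0, "fingers": 0.28}, {"x": 0, "y": -0.9, "z": 1, "wx": 0, "wy": 0, "wz": 0, "fingers": 0.5}, {"x": 0, "y": -1, "z": 1, "wx": 0, "wy": 0, "wz": 0, "fingers": 0.5}, {"x": 0, "y": -1, "z": 0.5, "wx": 0, "wy": 0, "wz": 0, "fingers": 0.5}, {"x": 0, "y": 0, "z": 0, "wx": 0, "wy": 0, "wz": 0, "fingers": 0.5}])

```text
t: 10.52
position: [0.533, -0.1678, 0.1663]
eef_rot: [2.182, 2.256, 0.001]
force: [0.4, 0.3, -0.0]
opening: 0.498
```

Run:
```python
from h import *
import pickle
st=sense(); c=cams.get_calibration('wrist'); I=cams.get_image('wrist'); pickle.dump((st,c),open('w5.pkl','wb'))
cv2.imwrite('pics/w5.png',I)
print(st['position'],st['eef_rot'],st['t'],st['opening'],st['force'])
```

```text
[ 0.53303913 -0.16777866  0.16625473] [2.18249649e+00 2.25619053e+00 1.46588845e-03] 10.525 0.49807566116597846 [ 0.39313149  0.3226976  -0.03495958]
```

View pics/w5.png

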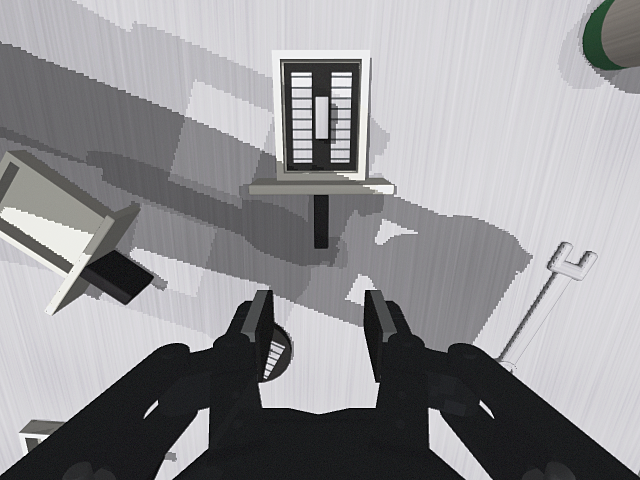

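Screen sits inside the tray (rim corners near (273,51) and (370,51)). Checking its depth by overlay.

Run:
```python
import cv2
from h import crop
I=cv2.imread('pics/w5.png'); crop(I,262,40,382,200,5,'pics/w5a.png')
```

```text
(no output)
```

View pics/w5a.png

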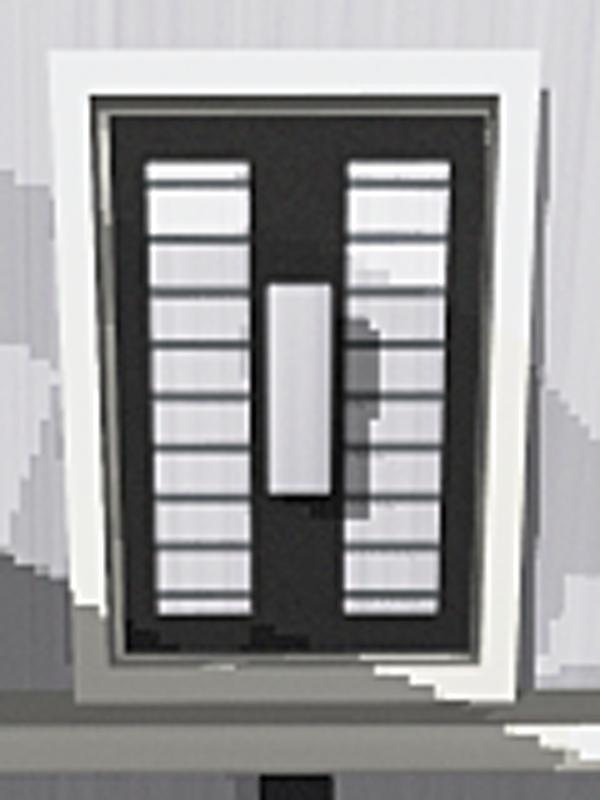

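Run:
```python
from fit import *
import pickle
st,c=pickle.load(open('w5.pkl','rb')); I=cv2.imread('pics/w5.png')
u=cr([(50,50),(540,50),(90,95),(500,95),(75,703),(515,703)],262,40,5)
loc=[(50,38,18),(50,-38,18),(44,32,18),(44,-32,18),(-50,38,18),(-50,-38,18)]
car,r=fit(obs(c,u,loc),[.5325,-.077,1.606]); print('car',car.round(4),r.round(2).tolist())
u=cr([(110,115),(495,115),(125,654),(475,654),(266,284),(332,284),(268,494),(330,494)],262,40,5)
loc=np.array([(42,30,10),(42,-30,10),(-42,30,10),(-42,-30,10),(15,5,38),(15,-5,38),(-15,5,38),(-15,-5,38)],float)
for z in range(-2,13,2):
    p,r=fit(obs(c,u,loc+[0,0,z]),[.533,-.08,1.606]); print(z,p.round(4),(r**2).sum().round(2))
z=4;p,r=fit(obs(c,u,loc+[0,0,z]),[.533,-.08,1.606])
S=[(tuple(np.add(a,(0,0,z))),tuple(np.add(b,(0,0,z)))) for a,b in SCR]
drawup(I,c,[car,p],[CAR,S],242,40,402,255,3,'pics/w5o.png')
cs,sn=np.cos(car[2]),np.sin(car[2])
print('handle',car[0]-.084*cs,car[1]-.084*sn, 'tool yaw',2*np.arctan2(st['eef_rot'][1],st['eef_rot'][0]))
```

```text
car [ 0.5326 -0.0796  1.6057] [[0.01, 0.39], [0.03, 0.33], [0.05, 0.04], [-0.0, -0.02], [0.17, -0.41], [-0.28, -0.59]]
-2 [ 0.5332 -0.0795  1.6047] 17.34
0 [ 0.5332 -0.0796  1.6045] 11.36
2 [ 0.5332 -0.0797  1.6042] 6.97
4 [ 0.5332 -0.0798  1.604 ] 4.29
6 [ 0.5333 -0.0799  1.6038] 3.38
8 [ 0.5333 -0.08    1.6035] 4.33
10 [ 0.5333 -0.0801  1.6033] 7.15
12 [ 0.5332 -0.0802  1.6033] 11.91
handle 0.5355380256238903 -0.16352938010805346 tool yaw 1.6039986078715722
```

View pics/w5o.png

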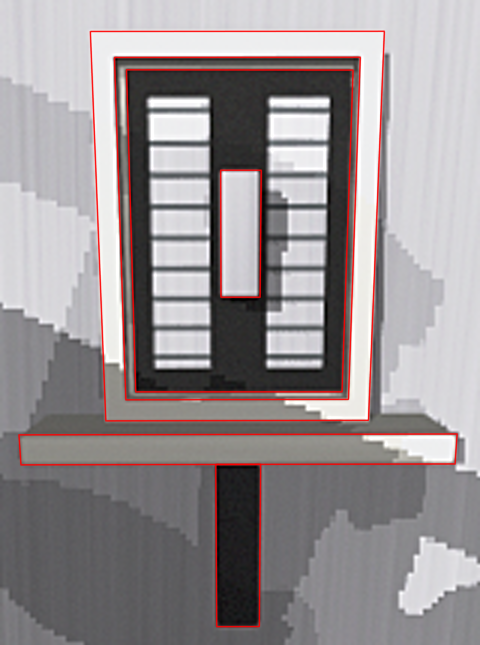

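Overlay consistent with fully down (best-fit height 4–6 mm, nominal 4), clearance all round. Now to the handle.

Call:
carry_out(steps=[{"x": 0.083, "y": 0.143, "z": -0.95, "wx": 0, "wy": 0, "wz": 0, "fingers": 0.5}, {"x": 0, "y": 0, "z": -0.95, "wx": 0, "wy": 0, "wz": 0.013, "fingers": 0.5}, {"x": 0, "y": 0, "z": -0.95, "wx": 0, "wy": 0, "wz": 0, "fingers": 0.5}, {"x": 0, "y": 0, "z": -0.95, "wx": 0, "wy": 0, "wz": 0, "fingers": 0.5}, {"x": 0, "y": 0, "z": -0.8, "wx": 0, "wy": 0, "wz": 0, "fingers": 0.5}, {"x": 0, "y": 0, "z": -0.5, "wx": 0, "wy": 0, "wz": 0, "fingers": 0.5}, {"x": 0, "y": 0, "z": -0.1, "wx": 0, "wy": 0, "wz": 0, "fingers": 0.5}, {"x": 0, "y": 0, "z": 0, "wx": 0, "wy": 0, "wz": 0, "fingers": 0.25}, {"x": 0, "y": 0, "z": 0, "wx": 0, "wy": 0, "wz": 0, "fingers": 0.25}])

```text
t: 11.7
position: [0.5356, -0.162, 0.009]
eef_rot: [2.179, 2.262, 0.001]
force: [-0.3, -0.4, -0.3]
opening: 0.247
```

Call:
carry_out(steps=[{"x": 0, "y": 0, "z": 0, "wx": 0, "wy": 0, "wz": 0, "fingers": 0}, {"x": 0, "y": 0, "z": 0, "wx": 0, "wy": 0, "wz": 0, "fingers": 0}, {"x": 0, "y": 0, "z": 0, "wx": 0, "wy": 0, "wz": 0, "fingers": 0}, {"x": 0, "y": 0, "z": 0, "wx": 0, "wy": 0, "wz": 0, "fingers": 0}], squeeze=50)

```text
t: 12.2
position: [0.5356, -0.1621, 0.009]
eef_rot: [2.179, 2.262, 0.001]
force: [-1.4, 0.7, 7.0]
opening: 0.136
```

Run:
```python
from h import *
import pickle
st=sense(); c=cams.get_calibration('wrist'); I=cams.get_image('wrist'); pickle.dump((st,c),open('w6.pkl','wb'))
cv2.imwrite('pics/w6.png',I)
print(st['position'],2*np.arctan2(st['eef_rot'][1],st['eef_rot'][0]),st['t'],st['opening'],st['force'])
```

```text
[ 0.53558866 -0.16205072  0.0090085 ] 1.6079522689363597 12.2 0.13558246315844127 [-1.40707484  0.66394817  7.04523631]
```

View pics/w6.png

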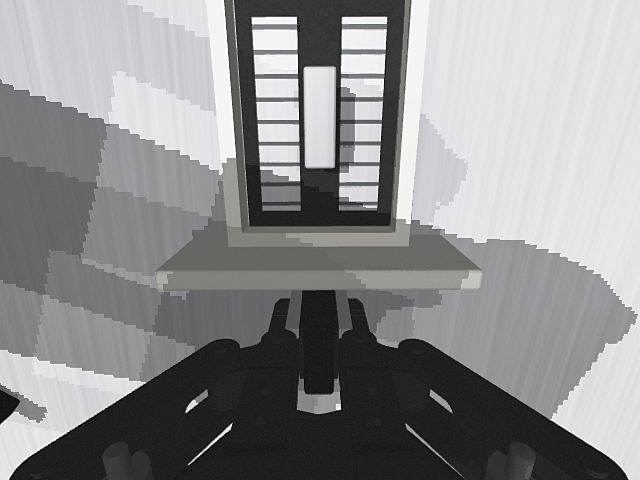

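Handle gripped (opening ≈ 11.5 mm). Sliding to ~20 mm before the dock mouth, aligned to the dock's yaw.

Call:
carry_out(steps=[{"x": 0, "y": 0.3, "z": 0.01, "wx": 0, "wy": 0, "wz": 0.1, "fingers": 0}, {"x": -0.02, "y": 0.6, "z": 0, "wx": 0, "wy": 0, "wz": 0.12, "fingers": 0}, {"x": -0.02, "y": 0.6, "z": 0, "wx": 0, "wy": 0, "wz": 0.12, "fingers": 0}, {"x": -0.02, "y": 0.6, "z": 0, "wx": 0, "wy": 0, "wz": 0.12, "fingers": 0}, {"x": -0.02, "y": 0.6, "z": 0, "wx": 0, "wy": 0, "wz": 0.12, "fingers": 0}, {"x": -0.02, "y": 0.6, "z": 0, "wx": 0, "wy": 0, "wz": 0.12, "fingers": 0}, {"x": -0.02, "y": 0.6, "z": 0, "wx": 0, "wy": 0, "wz": 0.12, "fingers": 0}, {"x": -0.02, "y": 0.6, "z": 0, "wx": 0, "wy": 0, "wz": 0.1, "fingers": 0}, {"x": -0.02, "y": 0.6, "z": 0, "wx": 0, "wy": 0, "wz": 0.1, "fingers": 0}, {"x": 0, "y": 0.13, "z": 0, "wx": 0, "wy": 0, "wz": 0, "fingers": 0}, {"x": 0, "y": 0, "z": 0, "wx": 0, "wy": 0, "wz": 0, "fingers": 0}])

```text
t: 13.62
position: [0.5306, -0.004, 0.009]
eef_rot: [1.999, 2.423, 0.002]
force: [-0.6, 4.4, 6.3]
opening: 0.137
```

Run:
```python
from h import *
import pickle
st=sense(); c=cams.get_calibration('wrist'); I=cams.get_image('wrist'); pickle.dump((st,c),open('w7.pkl','wb'))
cv2.imwrite('pics/w7.png',I); J=cams.get_image('side'); cv2.imwrite('pics/s7.png',J); crop(J,245,300,365,480,4,'pics/s7c.png'); cv2.imwrite('pics/sc7.png',cams.get_image('scene'))
print(st['position'],2*np.arctan2(st['eef_rot'][1],st['eef_rot'][0]),st['t'],st['opening'],st['force'])
```

```text
[ 0.53055166 -0.00395566  0.00897268] 1.7621454596699628 13.625 0.13738594587753278 [-0.6205958   4.38942418  6.33154706]
```

View pics/w7.png

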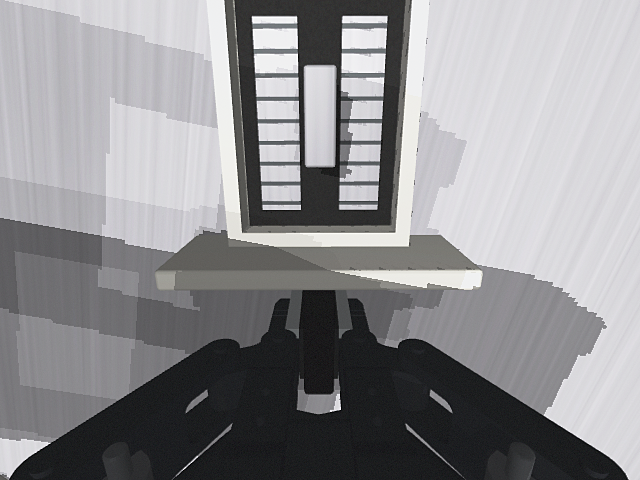

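View pics/s7c.png

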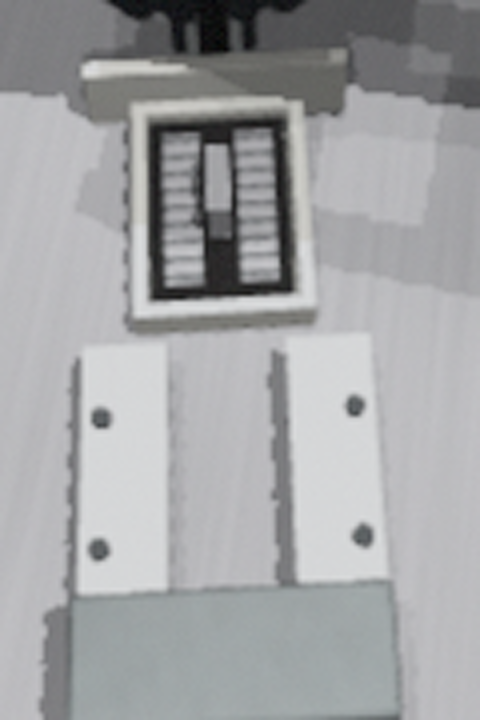

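```bash
cat > f7.py <<'E'
from fit import *
c=cams.get_calibration('side'); s=cams.get_calibration('scene')
I=cv2.imread('pics/s7.png'); J=cv2.imread('pics/sc7.png')
u=cr([(132,318),(317,307),(132,103),(303,98)],245,300,4)
car,r=fit(obs(c,u,[(50,-38,18),(50,38,18),(-50,-38,18),(-50,38,18)]),[.515,.077,1.76]); print('car',car.round(4),r.round(2).tolist())
u=cr([(82,347),(165,345),(287,337),(372,334),(72,597),(390,582)],245,300,4)
d,r=fit(obs(c,u,[(0,-58,28),(0,-24,28),(0,24,28),(0,58,28),(104,-58,60),(104,58,60)]),[.503,.1445,1.76]); print('dock',d.round(4),r.round(2).tolist())
drawup(I,c,[car,d],[CAR,DOCK],245,300,365,480,4,'pics/s7o.png')
drawup(J,s,[car,d],[CAR,DOCK],320,230,480,350,5,'pics/sc7o.png')
drawup(J,s,[],[],320,230,480,350,5,'pics/sc7c.png')
v=car[:2]-d[:2]; print('rel',v@[np.cos(d[2]),np.sin(d[2])],v@[-np.sin(d[2]),np.cos(d[2])],car[2]-d[2])
E
python3 f7.py
```

```text
car [0.5138 0.0778 1.7584] [[0.17, -0.02], [-0.28, 0.31], [0.22, 0.21], [-0.11, -0.59]]
dock [0.5006 0.1431 1.7511] [[0.34, 0.45], [0.65, -0.03], [-0.24, 0.6], [-0.6, 0.38], [-0.86, -0.44], [0.66, -0.82]]
rel -0.06666009178331786 -0.0012577889764896835 0.007329727459655544
```

View pics/s7o.png

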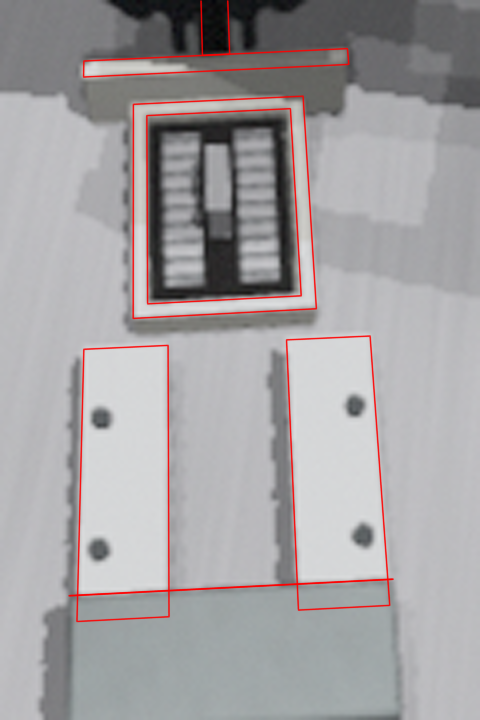

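View pics/sc7c.png

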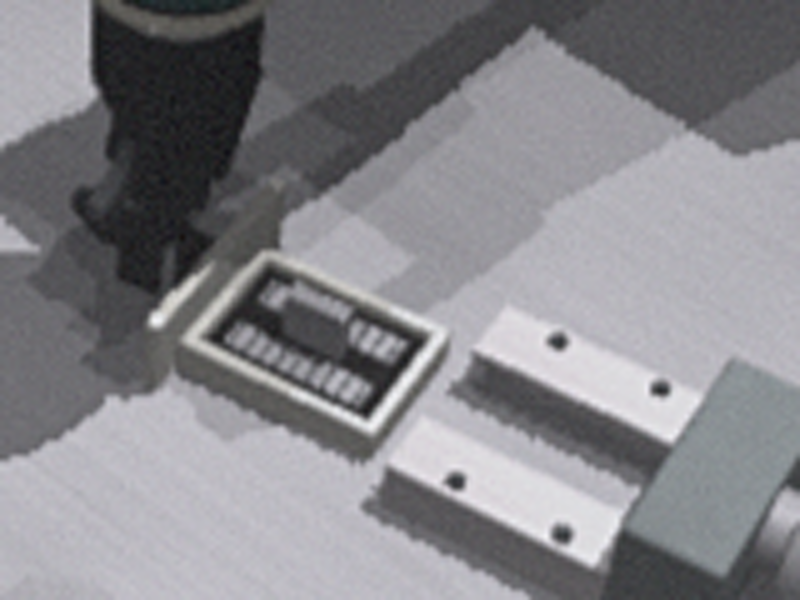

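Run:
```python
from fit import *
s=cams.get_calibration('scene')
u=cr([(448,328),(370,437),(267,250),(185,340)],320,230,5)
car,r=fit(obs(s,u,[(50,38,18),(50,-38,18),(-50,38,18),(-50,-38,18)]),[.515,.077,1.76]); print('car',car.round(4),r.round(2).tolist())
u=cr([(505,308),(470,352),(425,418),(385,465),(735,360),(628,527)],320,230,5)
d,r=fit(obs(s,u,[(0,58,28),(0,24,28),(0,-24,28),(0,-58,28),(104,58,60),(104,-58,60)]),[.503,.1445,1.76]); print('dock',d.round(4),r.round(2).tolist())
v=car[:2]-d[:2]; print('rel',v@[np.cos(d[2]),np.sin(d[2])],v@[-np.sin(d[2]),np.cos(d[2])],car[2]-d[2])
```

```text
car [0.5157 0.0799 1.7512] [[0.89, 1.01], [0.45, -0.17], [-0.44, -1.1], [-0.98, 0.07]]
dock [0.504  0.1457 1.7638] [[0.28, -0.17], [0.62, 0.05], [-0.2, 0.15], [0.52, 0.6], [-0.29, -1.16], [-1.01, 0.23]]
rel -0.06686381624993151 0.001101814478601422 -0.012583093603203643
```

Both views put the carrier within ~1 mm of the dock axis, 67 mm short of the mouth (117 mm to go). Pushing in the first part.

Call:
carry_out(steps=[{"x": -0.093, "y": 0.491, "z": 0, "wx": 0, "wy": 0, "wz": -0.02, "fingers": 0}, {"x": -0.093, "y": 0.491, "z": 0, "wx": 0, "wy": 0, "wz": 0, "fingers": 0}, {"x": -0.062, "y": 0.327, "z": 0, "wx": 0, "wy": 0, "wz": 0, "fingers": 0}, {"x": -0.062, "y": 0.327, "z": 0, "wx": 0, "wy": 0, "wz": 0, "fingers": 0}, {"x": 0, "y": 0, "z": 0, "wx": 0, "wy": 0, "wz": 0, "fingers": 0}])

```text
t: 14.4
position: [0.5211, 0.0455, 0.009]
eef_rot: [2.003, 2.42, 0.002]
force: [-0.7, 7.0, 6.5]
opening: 0.135
```

Call:
carry_out(steps=[{"x": -0.05, "y": 0.262, "z": 0, "wx": 0, "wy": 0, "wz": 0, "fingers": 0}, {"x": -0.05, "y": 0.262, "z": 0, "wx": 0, "wy": 0, "wz": 0, "fingers": 0}, {"x": 0, "y": 0, "z": 0, "wx": 0, "wy": 0, "wz": 0, "fingers": 0}])

```text
t: 14.78
position: [0.5181, 0.0608, 0.009]
eef_rot: [2.003, 2.42, 0.001]
force: [-0.8, 2.9, 6.5]
opening: 0.132
```

Run:
```python
from h import *
st=sense(); print(st['position'],2*np.arctan2(st['eef_rot'][1],st['eef_rot'][0]),st['force'],st['ft_torque'])
J=cams.get_image('side'); cv2.imwrite('pics/s8.png',J); crop(J,245,300,365,480,4,'pics/s8c.png')
```

```text
[0.51814631 0.06082178 0.00898162] 1.758687820056697 [-0.7581798   2.89671233  6.45495997] [ 0.38766621  0.13111169 -0.00308031]
```

View pics/s8c.png

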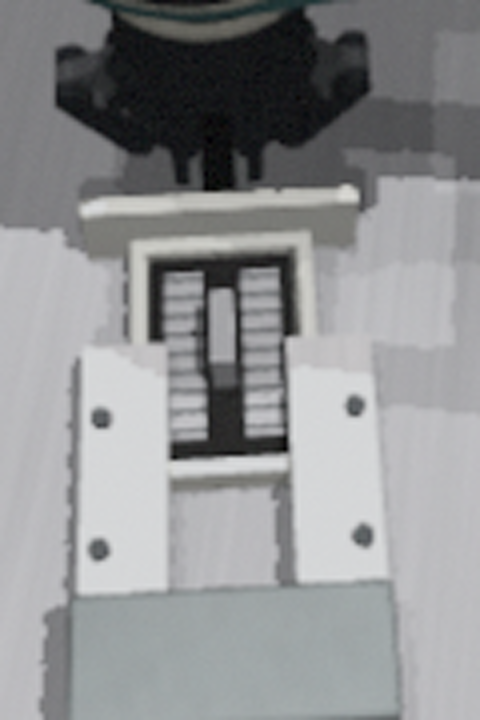

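Nose is past the flare, forces low and no side load; ~51 mm to go.

Call:
carry_out(steps=[{"x": -0.062, "y": 0.327, "z": 0, "wx": 0, "wy": 0, "wz": 0, "fingers": 0}, {"x": -0.062, "y": 0.327, "z": 0, "wx": 0, "wy": 0, "wz": 0, "fingers": 0}, {"x": -0.062, "y": 0.327, "z": 0, "wx": 0, "wy": 0, "wz": 0, "fingers": 0}, {"x": -0.062, "y": 0.327, "z": 0, "wx": 0, "wy": 0, "wz": 0, "fingers": 0}, {"x": -0.019, "y": 0.1, "z": 0, "wx": 0, "wy": 0, "wz": 0, "fingers": 0}, {"x": 0, "y": 0, "z": 0, "wx": 0, "wy": 0, "wz": 0, "fingers": 0}])

```text
t: 15.58
position: [0.5102, 0.1028, 0.009]
eef_rot: [2.003, 2.42, 0.001]
force: [0.1, 0.5, 6.3]
opening: 0.132
```

Call:
carry_out(steps=[{"x": -0.016, "y": 0.083, "z": 0, "wx": 0, "wy": 0, "wz": 0, "fingers": 0}, {"x": -0.016, "y": 0.083, "z": 0, "wx": 0, "wy": 0, "wz": 0, "fingers": 0}, {"x": 0, "y": 0, "z": 0, "wx": 0, "wy": 0, "wz": 0, "fingers": 0}])

```text
t: 15.95
position: [0.5093, 0.1074, 0.009]
eef_rot: [2.003, 2.419, 0.001]
force: [1.3, -3.1, 5.9]
opening: 0.129
```

Call:
carry_out(steps=[{"x": -0.012, "y": 0.065, "z": 0, "wx": 0, "wy": 0, "wz": 0, "fingers": 0}, {"x": 0, "y": 0, "z": 0, "wx": 0, "wy": 0, "wz": 0, "fingers": 0}])

```text
t: 16.2
position: [0.5089, 0.1093, 0.009]
eef_rot: [2.003, 2.419, 0.001]
force: [0.7, -4.3, 6.8]
opening: 0.133
```

Call:
carry_out(steps=[{"x": -0.01, "y": 0.05, "z": 0, "wx": 0, "wy": 0, "wz": 0, "fingers": 0}, {"x": 0, "y": 0, "z": 0, "wx": 0, "wy": 0, "wz": 0, "fingers": 0}])

```text
t: 16.45
position: [0.5086, 0.11, 0.009]
eef_rot: [2.003, 2.418, -0.001]
force: [-0.1, -13.0, 7.9]
opening: 0.133
```

Run:
```python
from h import *
st=sense(); print(st['position'],2*np.arctan2(st['eef_rot'][1],st['eef_rot'][0]),st['force'],st['ft_torque'])
J=cams.get_image('side'); cv2.imwrite('pics/s9.png',J); crop(J,245,320,365,470,5,'pics/s9c.png')
J=cams.get_image('wrist'); cv2.imwrite('pics/w9.png',J)
```

```text
[0.5085779  0.10998027 0.00899125] 1.7579882274199643 [ -0.10908159 -12.98485684   7.85045491] [-1.72835899  0.10584118 -0.32228149]
```

View pics/s9c.png

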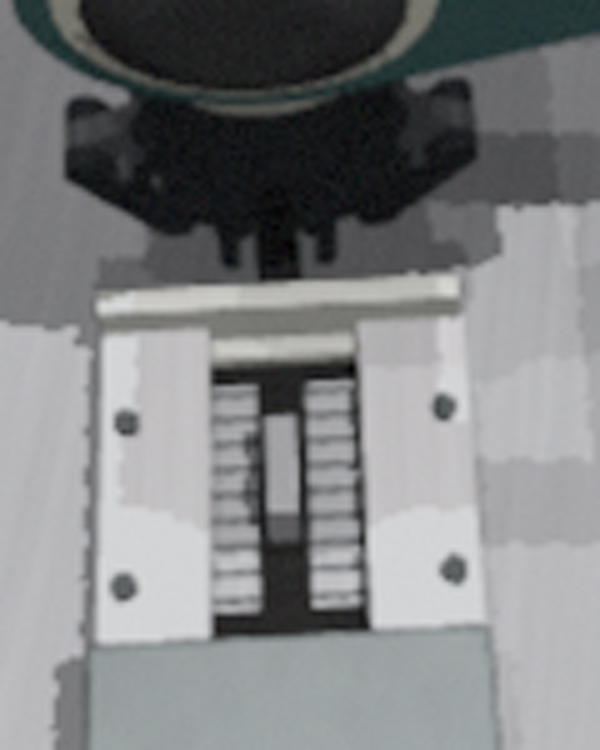

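View pics/w9.png

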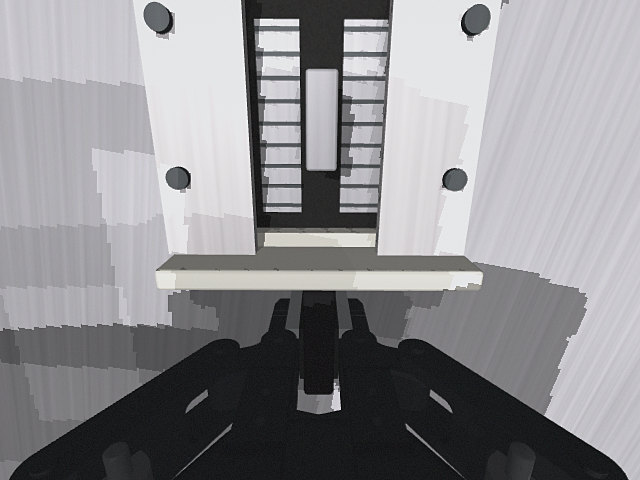

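Plate appears on the mouth, with contact force −13 N. One more small press to seat it on both sides.

Call:
carry_out(steps=[{"x": -0.006, "y": 0.03, "z": 0, "wx": 0, "wy": 0, "wz": 0, "fingers": 0}, {"x": 0, "y": 0, "z": 0, "wx": 0, "wy": 0, "wz": 0, "fingers": 0}])

```text
t: 16.8
position: [0.5086, 0.11, 0.009]
eef_rot: [2.002, 2.417, -0.003]
force: [2.6, -21.2, 7.3]
opening: 0.134
```

Call:
carry_out(steps=[{"x": 0, "y": 0, "z": 0, "wx": 0, "wy": 0, "wz": 0, "fingers": 0.45}, {"x": 0, "y": 0, "z": 0, "wx": 0, "wy": 0, "wz": 0, "fingers": 0.45}, {"x": 0, "y": 0, "z": 0, "wx": 0, "wy": 0, "wz": 0, "fingers": 0.45}, {"x": 0, "y": 0, "z": 0, "wx": 0, "wy": 0, "wz": 0, "fingers": 0.45}, {"x": 0, "y": 0, "z": 0.5, "wx": 0, "wy": 0, "wz": 0, "fingers": 0.45}, {"x": 0, "y": 0, "z": 0.9, "wx": 0, "wy": 0, "wz": 0, "fingers": 0.45}, {"x": 0, "y": 0, "z": 1, "wx": 0, "wy": 0, "wz": 0, "fingers": 0.45}, {"x": 0, "y": 0, "z": 1, "wx": 0, "wy": 0, "wz": 0, "fingers": 0.45}, {"x": 0, "y": 0, "z": 1, "wx": 0, "wy": 0, "wz": 0, "fingers": 0.45}, {"x": 0, "y": 0, "z": 0, "wx": 0, "wy": 0, "wz": 0, "fingers": 0.45}])

```text
t: 18.05
position: [0.5093, 0.1116, 0.1439]
eef_rot: [2.002, 2.417, 0.006]
force: [0.4, -0.2, 0.1]
opening: 0.45
```

Run:
```python
from h import *
import pickle
st=sense(); c=cams.get_calibration('wrist'); I=cams.get_image('wrist'); pickle.dump((st,c),open('w10.pkl','wb'))
cv2.imwrite('pics/w10.png',I); print(st['position'],st['t'],st['opening'],st['force'])
crop(I,220,30,420,200,4,'pics/w10c.png')
cv2.imwrite('pics/sc10.png',cams.get_image('scene'))
J=cams.get_image('side'); cv2.imwrite('pics/s10.png',J)
```

```text
[0.50927183 0.11158022 0.1439457 ] 18.05 0.45000518529451167 [ 0.35076327 -0.20618284  0.09234111]
```

View pics/w10.png

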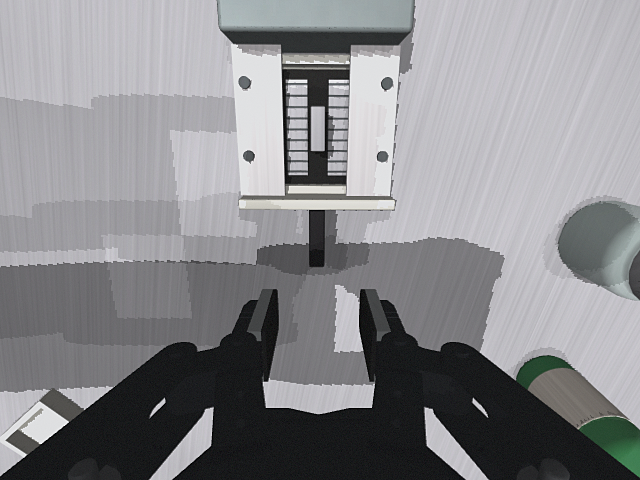

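View pics/sc10.png

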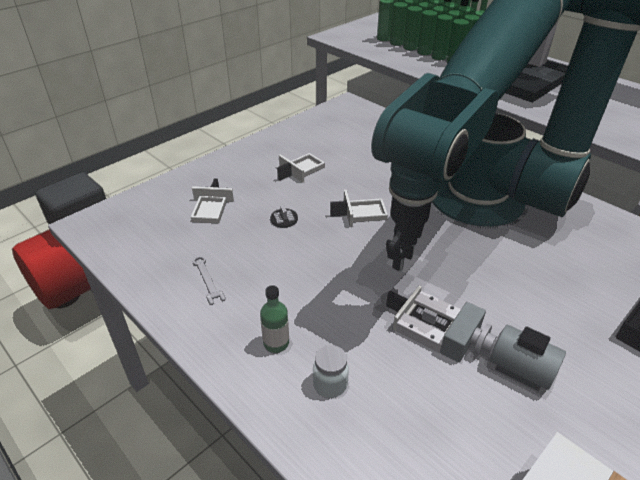

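Carrier is home-looking and released (plate along row ~200, handle free). Measuring the flush gap.

View pics/w10c.png

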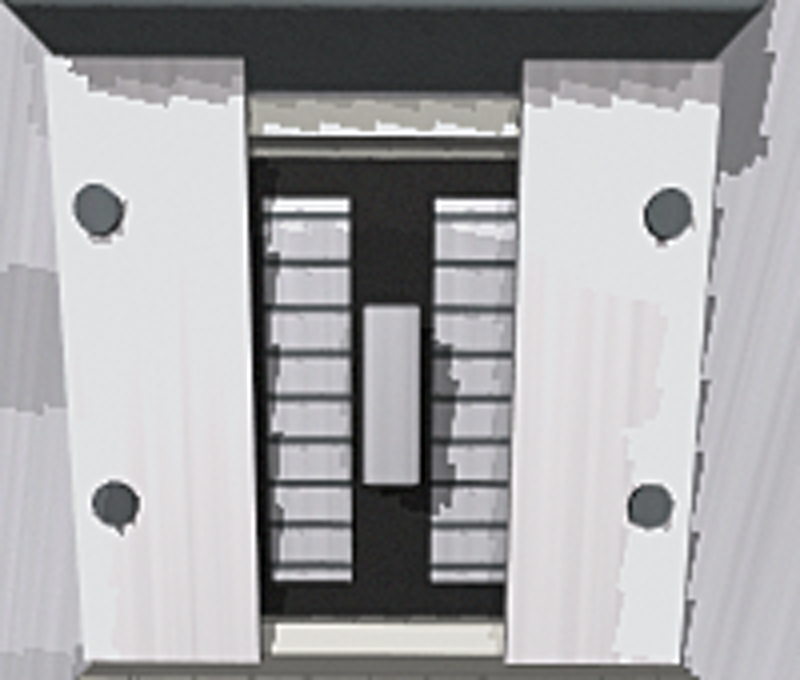

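Run:
```python
import cv2
from h import crop
crop(cv2.imread('pics/w10.png'),230,180,405,215,4,'pics/w10d.png')
crop(cv2.imread('pics/s10.png'),255,365,355,410,7,'pics/s10d.png')
```

```text
(no output)
```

View pics/s10d.png

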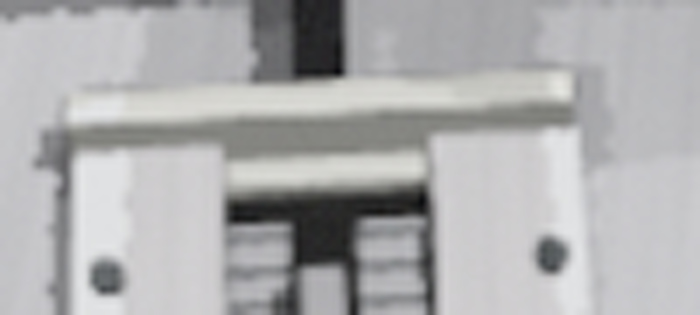

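No bench shows between the channel ends and the plate on either side, and the screen lies flat under the lips. Handing in.

```bash
python3 -c "
from plant import order
print(order.sign_off())"
```

```text
the job is handed in; nothing more can be done
None
```

The job is handed in at about 18 s of the 54 s allowed. The rectangular screen is in the tray of the leftmost carrier, and that carrier is in the dock with the gripper let go and lifted clear.

- **Screen in the tray:** the overlay fit put it flat in the tray. The best-fit underside height was 4–6 mm against the nominal 4 mm, within the fit's resolution. It also passed under the dock lips without catching.
- **Carrier in the dock:** it went in with little resistance. It then stopped hard: the force rose to about 21 N with no further movement. After release, the wrist and side pictures show no gap between the plate and the dock mouth on either side.
- **Other things:** the round screen, bottle, jar and wrench look unmoved in the last scene picture.

**Disagreements:** the side and scene cameras differed by 3–4 mm on absolute positions. They also differed by about 2 mm on how far the carrier sat from the dock's centre line (−1.3 mm against +1.1 mm). I took the middle, and the dock's flare covered the rest. No check failed.

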